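# Close up the stamping stand for the night

### The job

Close up the stamping stand for the night: fit each coloured lid squarely down over the ink pad of its own colour, and stand each dotted stamp down in the pocket directly behind the pad of its colour. The date stamp, which is used with both inks, goes in the middle pocket between the two. Leave the glue stick and the tape measure where they are.

Things in the scene. Friction and masses are not known exactly. Their poses are not given: they have to be found in the camera images.
- stamp_stand: Light wooden stand, fixed, 164 (x) x 264 (y) mm. Origin: centre of underside; x to its back, y left, z up. Board 10 mm thick, two front bays with ink pads at x -25, y +85 and -85 mm. Behind, a row of three open pockets at x 56, y +85, 0, -85 mm; each 34 (x) x 70 (y) mm inside, floor 10 mm, rim 20 mm above the desk. A stamp's base fits along the row, 5 mm play each side.
- pad_red: red ink pad, fixed in a front bay of the stand, left or right. Black tray, red felt. Origin: centre of underside, 10 mm above desk; x back to the pockets, y left, z up. Flange 98 (x) x 68 (y) x 4 mm; raised felt block 82 x 52 mm, top at 15 mm. The lid covers the block and rests on the flange, underside 4 mm above this origin. Pocket behind: centre x = +81 mm, y = 0, floor level with this origin.
- pad_blue: blue ink pad, fixed in a front bay of the stand, left or right. Black tray, blue felt. Origin: centre of underside, 10 mm above desk; x back to the pockets, y left, z up. Flange 98 (x) x 68 (y) x 4 mm; raised felt block 82 x 52 mm, top at 15 mm. The lid covers the block and rests on the flange, underside 4 mm above this origin. Pocket behind: centre x = +81 mm, y = 0, floor level with this origin.
- lid_red: red plastic lid, loose on the desk, open side down, blank white label on top. 95 (x) x 65 (y) x 15 mm; hollow, inside 90 x 60 mm, 12 mm deep. Origin: centre of its underside; z up, x along the long side. About 40 g. It fits over a pad's raised block with 4 mm of play each side, either way round.
- lid_blue: blue plastic lid, loose on the desk, open side down, blank white label on top. 95 (x) x 65 (y) x 15 mm; hollow, inside 90 x 60 mm, 12 mm deep. Origin: centre of its underside; z up, x along the long side. About 40 g. It fits over a pad's raised block with 4 mm of play each side, either way round.
- stamp_red: Wooden rubber stamp with a red dot on the top of its turned handle, standing upright on the desk. Base 24 (x) x 60 (y) x 14 mm, neck 18 mm thick, knob 24 mm in diameter, full width from 50 to 67 mm above the underside, total height 69 mm. Origin: centre of the underside; z up, y along the base. About 60 g. Either way round in a pocket will do.
- stamp_blue: Wooden rubber stamp with a blue dot on the top of its turned handle, standing upright on the desk. Base 24 (x) x 60 (y) x 14 mm, neck 18 mm thick, knob 24 mm in diameter, full width from 50 to 67 mm above the underside, total height 69 mm. Origin: centre of the underside; z up, y along the base. About 60 g. Either way round in a pocket will do.
- date_stamp: Date stamp with a black handle, steel frame and four small grey thumb wheels, standing upright on the desk. Base 24 (x) x 60 (y) x 9 mm, steel frame up to 36 mm, round handle 24 mm in diameter from 46 to 74 mm above the underside. Origin: centre of the underside; z up, y along the base. About 90 g. Either way round in the pocket will do.
- glue_stick: Bystander: upright white glue stick with a red cap, 25 mm in diameter, 88 mm tall, origin at the centre of its underside. Not to be moved.
- tape_measure: Bystander: yellow and black pocket tape measure, 34 x 76 x 60 mm, origin at the centre of its underside. Not to be moved.
Not all that is in view belongs to the job. Leave any purple look-alike of the stamp_red alone.

How it is judged:
By the outcome, as a careful person would: the job done as asked, in the order asked, and still so for the second after the job is handed in, with the robot touching nothing.
It also fails if it takes over 128 s, if anything falls off the work surface, if the arm or the gripper's body presses on something with over 40 N, if the wrist force passes 120 N, or if a joint passes its speed limit or range.

### The arm

A 7-joint arm with a two-finger parallel gripper is mounted at the origin on a cart in front of the work surface, level with it; the furniture and walls round the work are solid. World frame = base frame: x ahead of the robot, y to its left, z up, the work surface at z = 0. Lengths are in m, angles in rad, forces in N, time in s.
With the tool pointing down it reaches from about 0.4 to 0.85 m from the base axis. Payload 10.4 kg.
Tool frame: the origin (TCP) lies midway between the tips of the shut fingers; the grasp point (between the pads) lies 19 mm behind it; z points along the fingers, y is the line along which they close (so a half turn about z gives the same grasp; the last joint's range is limited). The gripper opens to 87 mm and grips with 3 to 60 N. Pads are 19 mm wide; open, the fingers measure 117 mm over their backs; the gripper's body (75 mm by 190 mm) begins 51 mm behind the grasp point.
Start: joints at [-1.365, 0.332, -0.065, 1.46, 0.022, 1.35, -0.088], TCP at [0.142, 0.609, 0.223] pointing down, gripper open.
Joint ranges: [-2.6, 2.6], [-0.5, 2.12], [-1.47, 1.34], [0.16, 2.42], [-1.27, 4.41], [0.06, 2.06], [-2.6, 2.6]. Speed limits (rad/s): [2.22, 2.22, 2.79, 2.79, 3.14, 3.14, 3.14].

### API

Orientations are given as a unit quaternion [x, y, z, w].
In Python, from bench import sensors, eyes, order gives the robot as it stands.
- The arm moves only by the tool arm_command, never from a script. Its argument "steps" is a list of rows, each an object with "rot": the turn, a rotation vector about the world's x, y, z in degrees, a list of three; "slide": the shift along the world's x, y, z in m, a list of three; "grip": the opening, from 0 (shut) to 1 (fully open). A call has exactly 8 rows; each row shifts and turns the commanded pose from where the row before left it; what a row does not reach is not made up. A row lasts 1/8 s, in which the tool goes at most 62.5 mm and 10.7 degrees, less where a joint would pass 70% of its speed; a pose out of reach is approached as far as the arm can. A call with a gripper value outside its range is refused whole. The fingers move at their own pace and stop on an object; "newtons" is the grip in N (left out, the last holds). Time passes only in rows, so rows that do not move let the fingers close, or fill a call up. It gives the time, the measured TCP pose, the force, the opening and the grip force at its end, in the units of the state.
- sensors.read_state(): the state, without advancing time (a new reading comes with each control period).
- eyes.camera(name): name is "scene" or "top" or "wrist"; returns a dict with "pixels" (384x512x3 uint8, red, green, blue), "intrinsics" (3x3 intrinsics, pixels), "pose" (4x4, takes a point from camera to world coordinates). Camera axes: x right, y down, z forward; pixel columns grow to the right and rows downward; lengths in m; the calibration is good to about 2 mm. A picture is of the moment at which its call begins. There is no depth.
- order.close_job(): hands the job in; it is judged then, once.
Trained networks look in a picture, given as the dict that the camera call returned (one of the last four; its "shot" number tells which), for a name from the list of things; names that differ only in an ending like _2 or _b are one class to them, and where a whole thing is asked for, a point or a joint stands for the part that bears it (a point fixed in the world has none). Each returns a list of dicts, best first, with "conf" (0 to 1); they miss things now and then, are a little off and sometimes report something else, mostly with a low value. They report only what shows in the picture. A call takes as long as a camera call. They do not tell look-alikes from the thing itself.
- eyes.look_for(name, picture): "bbox" ([left, top, right, bottom] in pixels, round what is visible of it).
The state is a dict: "time": time; "joint_positions": joint angles; "joint_vel": joint speeds; "joint_torque": joint torques, N m; "ee_pos": TCP position; "eef_rot": TCP orientation; "ft_force": force on the tool from outside, world axes, zero at the start; "torque": the same for the moment, N m; "width": finger opening in m; "grip_force": force on a finger pad.
Only numpy, scipy, OpenCV 4.12 (cv2) and the standard library are available. Lean on these libraries where they do the work, as an engineer would, in place of code of your own. Each camera call takes 0.05 s, during which the arm holds its last target. There are 200 camera calls.

## Working session

There is one attempt and no reset: what is moved stays moved. The work goes in short steps, Python scripts to look and compute and a tool call to move; the robot and the scene stay as the last step left them, time stands still between calls to the robot, and variables do not carry over. Pictures are saved under pics/ and viewed, at most 17 in all, crops included, and the job is handed in when it is done.

Besides the shell and the picture viewer there is one more tool, called after ">>>" as name([rows], argument=value, ...), one row to a line, values as JSON. arm_command: Moves the arm, as the interface text tells. Its arguments: {"type":"object","properties":{"steps":{"type":"array","items":{"type":"object","properties":{"rot":{"type":"array","items":{"type":"number"}},"slide":{"type":"array","items":{"type":"number"}},"grip":{"type":"number"}}}},"newtons":{"type":"number"}},"required":["steps"]}

```bash
mkdir -p pics; ls
cat > h.py <<'E'
import numpy as np, cv2
from bench import sensors, eyes
def ray(p,u,v,z):
    K=p["intrinsics"];T=np.array(p["pose"]);d=T[:3,:3]@np.linalg.solve(np.array(K),[u,v,1.]);o=T[:3,3]
    return (o+d*(z-o[2])/d[2])
def proj(p,X):
    T=np.linalg.inv(np.array(p["pose"]));c=T[:3,:3]@np.array(X)+T[:3,3];q=np.array(p["intrinsics"])@c;return q[:2]/q[2]
def save(p,n,s=1.5): cv2.imwrite(n,cv2.resize(np.array(p["pixels"])[:,:,::-1],None,fx=s,fy=s,interpolation=cv2.INTER_CUBIC))
E
python3 - <<'E'
from h import *
import pickle
for n in ["top","scene"]:
    p=eyes.camera(n);save(p,f"pics/{n}0.png");pickle.dump(p,open(n+".pkl","wb"))
    print(n,np.array(p["pose"]).round(3).tolist(),np.array(p["intrinsics"]).round(1).tolist())
    for t in "stamp_stand pad_red pad_blue lid_red lid_blue stamp_red stamp_blue date_stamp glue_stick tape_measure".split():
        print(t,[(np.round(d["bbox"]).astype(int).tolist(),round(d["conf"],2)) for d in eyes.look_for(t,p)][:4])
print(sensors.read_state())
E
```

```text
pics
top [[0.021, -0.987, 0.158, 0.267], [-1.0, -0.019, 0.016, -0.037], [-0.013, -0.158, -0.987, 1.286], [0.0, 0.0, 0.0, 1.0]] [[361.7, 0.0, 251.6], [0.0, 361.7, 190.2], [0.0, 0.0, 1.0]]
stamp_stand [([202, 133, 276, 183], 0.68)]
pad_red [([207, 154, 229, 181], 0.63)]
pad_blue [([255, 151, 275, 173], 0.97)]
lid_red [([154, 185, 182, 217], 0.69)]
lid_blue [([134, 161, 161, 188], 0.92)]
stamp_red [([345, 176, 363, 188], 0.68), ([360, 153, 372, 165], 0.43)]
stamp_blue [([316, 200, 333, 214], 0.44)]
date_stamp [([329, 154, 347, 167], 0.46)]
glue_stick [([216, 206, 227, 212], 0.45)]
tape_measure [([268, 213, 287, 229], 0.65), ([157, 186, 184, 217], 0.27)]
scene [[0.581, -0.549, 0.6, -0.353], [-0.814, -0.403, 0.419, -0.614], [0.012, -0.732, -0.681, 0.999], [0.0, 0.0, 0.0, 1.0]] [[498.7, 0.0, 255.7], [0.0, 498.7, 192.7], [0.0, 0.0, 1.0]]
stamp_stand [([212, 146, 310, 208], 0.64)]
pad_red [([215, 161, 250, 189], 0.78)]
pad_blue [([266, 178, 303, 203], 0.83)]
lid_red [([143, 161, 182, 186], 0.75), ([354, 206, 372, 237], 0.47)]
lid_blue [([146, 135, 184, 160], 0.77)]
stamp_red [([364, 244, 384
[... 292 characters left out ...]
054,  0.33223655, -0.06470718,  1.46012577,  0.02160871,
        1.34996143, -0.08852057]), 'joint_vel': array([ 5.49305302e-04, -1.09070487e-03, -1.66159282e-03, -1.20176151e-04,
       -2.90108088e-04, -2.17684204e-05, -8.13434724e-04]), 'joint_torque': array([ 8.69597188e-04, -6.23058772e+01,  2.56622251e-02, -3.90120256e+01,
       -6.08042814e-02,  3.16010043e-02,  2.63270110e-06]), 'ee_pos': array([0.1417457 , 0.60870114, 0.22254039]), 'eef_rot': array([ 1.14162491e-01,  9.93462091e-01, -1.77705940e-05, -4.41817912e-06]), 'ft_force': array([-0.70664934, -0.12814856, -0.97914587]), 'torque': array([ 0.02986104,  0.02405111, -0.02901597]), 'grip_force': 0.0, 'width': 0.08682923574139945}
```

Run:
```python
import pickle,cv2,numpy as np
p=pickle.load(open("top.pkl","rb"));im=np.array(p["pixels"])[120:245,120:390,::-1]
a=cv2.resize(im,None,fx=2.9,fy=2.9,interpolation=cv2.INTER_CUBIC);cv2.imwrite("pics/tc.png",a);print(a.shape)
```

```text
(362, 783, 3)
```

View pics/scene0.png

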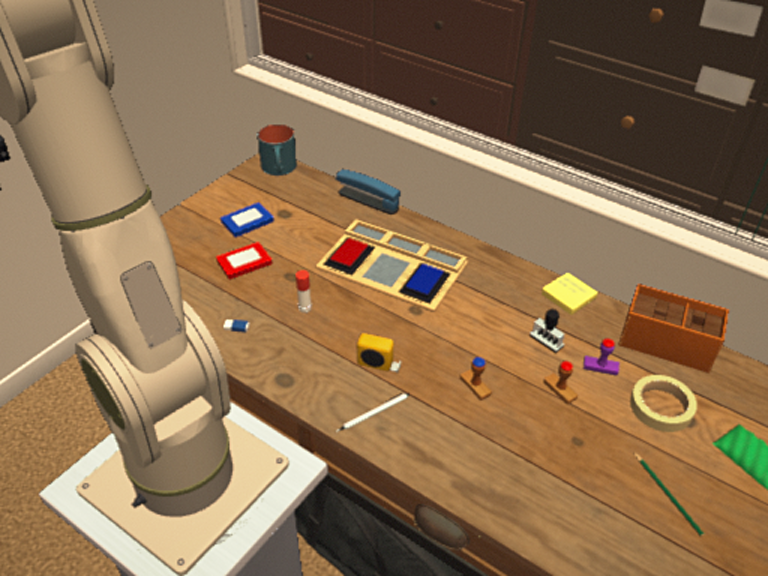

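View pics/tc.png

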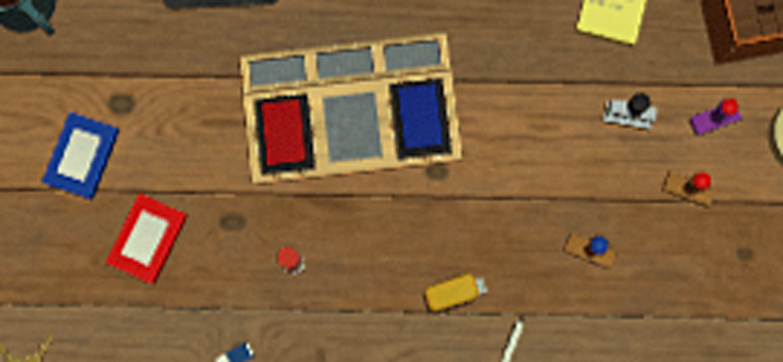

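The scene shows the red pad on the left (scene view ≈ 348,255) and the blue pad on the right (427,282), with the lids at the far left. Anything that could be taken for a target, in top-crop pixels:
- **Red stamp:** the wooden one at (690,187) against the purple look-alike at (717,118). I choose the wooden one.
- **Red items:** the glue stick cap at (289,260) is not a stamp.
- **Blue stamp:** (590,248).
- **Date stamp:** (632,112).

Run:
```python
from h import *
import pickle
p=pickle.load(open("top.pkl","rb"))
f=lambda u,v,z:ray(p,120+(u+.5)/2.9-.5,120+(v+.5)/2.9-.5,z)
for n,pts,z in [("stand",[(241,58),(446,35),(463,157),(254,183)],.01),("lidB",[(71,114),(119,126),(93,198),(43,184)],.012),("lidR",[(137,195),(187,213),(153,283),(106,264)],.012),("padR",[(256,98),(305,93),(313,169),(263,176)],.014),("padB",[(391,85),(442,79),(450,153),(399,160)],.014)]:
    P=np.array([f(*q,z) for q in pts]);e=P[1]-P[0];s=P[0]-P[3]
    print(n,P.mean(0).round(3),"top edge",np.linalg.norm(e).round(3),"side",np.linalg.norm(s).round(3),"yaw",np.degrees(np.arctan2(s[1],s[0])).round(1),np.degrees(np.arctan2(-e[0]*-1,-e[1])).round(1))
for n,pt,z in [("sR",(702,181),.067),("sB",(598,246),.067),("date",(638,104),.072),("purple",(731,107),.067),("glue",(288,259),.088),("tape",(455,293),.05)]: print(n,f(*pt,z).round(3))
for n,a,b in [("sR",(668,180),(710,200)),("sB",(567,240),(611,260)),("date",(605,106),(655,122))]:
    A,B=f(*a,.01),f(*b,.01);print(n,A.round(3),B.round(3),np.degrees(np.arctan2(*(A-B)[1::-1])).round(1))
```

```text
stand [0.593 0.026 0.01 ] top edge 0.261 side 0.162 yaw 8.2 7.6
lidB [0.525 0.36  0.012] top edge 0.063 side 0.094 yaw -17.8 -13.2
lidR [0.423 0.274 0.012] top edge 0.067 side 0.092 yaw -21.0 -18.7
padR [0.557 0.108 0.014] top edge 0.062 side 0.1 yaw 7.3 7.0
padB [ 0.579 -0.061  0.014] top edge 0.064 side 0.096 yaw 7.0 7.9
sR [ 0.497 -0.392  0.067]
sB [ 0.417 -0.269  0.067]
date [ 0.587 -0.317  0.072]
purple [ 0.587 -0.429  0.067]
glue [0.393 0.09  0.088]
tape [ 0.361 -0.104  0.05 ]
sR [ 0.508 -0.367  0.01 ] [ 0.484 -0.418  0.01 ] 64.7
sB [ 0.431 -0.242  0.01 ] [ 0.408 -0.296  0.01 ] 66.2
date [ 0.6   -0.291  0.01 ] [ 0.581 -0.352  0.01 ] 72.6
```

>>> arm_command([
  {"slide":[0.048,-0.031,0],"grip":1},
  {"slide":[0.048,-0.031,0],"grip":1},
  {"slide":[0.048,-0.031,0],"grip":1},
  {"slide":[0.048,-0.031,0],"grip":1},
  {"slide":[0.048,-0.031,0],"grip":1},
  {"slide":[0.048,-0.031,0],"grip":1},
  {"slide":[0.048,-0.031,0],"grip":1},
  {"slide":[0.03,-0.035,0],"grip":1},
], newtons=20)

```text
schema error: expected keys rot, slide, grip
```

```bash
cat >> h.py <<'E'
import pickle
def hsvmask(p,name):
    h=cv2.cvtColor(np.array(p["pixels"]),cv2.COLOR_RGB2HSV);H,S,V=cv2.split(h)
    m={"red":((H<6)|(H>174))&(S>150)&(V>90),"blue":(H>105)&(H<130)&(S>120)&(V>50)}[name]
    return m.astype(np.uint8)*255
def rect(p,color,z,box=None):
    m=hsvmask(p,color)
    cs,_=cv2.findContours(m,cv2.RETR_EXTERNAL,cv2.CHAIN_APPROX_NONE)
    out=[]
    for c in sorted(cs,key=cv2.contourArea,reverse=True)[:3]:
        if cv2.contourArea(c)<60: continue
        w=np.array([ray(p,*q[0],z)[:2]*1000 for q in c],np.float32)
        (x,y),(a,b),t=cv2.minAreaRect(w)
        if a<b: a,b,t=b,a,t+90
        out.append((round(x,1),round(y,1),round(a,1),round(b,1),round((t+90)%180-90,1),cv2.boundingRect(c)))
    return out
def yaw():
    s=sensors.read_state();x,y=s["eef_rot"][:2];print("TCP",s["ee_pos"].round(4),"tool yaw (x long)",round(np.degrees(np.arctan2(2*x*y,2*x*x-1))%180,1),"w",round(s["width"],4),"q",s["eef_rot"].round(3))
E
python3 - <<'E'
from h import *
p=eyes.camera("wrist");save(p,"pics/w1.png");print(np.array(p["pose"]).round(3).tolist(),p["intrinsics"][0][0]);yaw()
for c in ("red","blue"): print(c,rect(p,c,.015))
E
```

```text
[[0.227, 0.933, 0.278, 0.065], [0.974, -0.217, -0.065, 0.626], [0.0, 0.286, -0.958, 0.385], [0.0, 0.0, 0.0, 1.0]] 322.9549741713261
TCP [0.1417 0.6087 0.2226] tool yaw (x long) 166.9 w 0.0869 q [ 0.114  0.993  0.    -0.   ]
red []
blue []
```

View pics/w1.png

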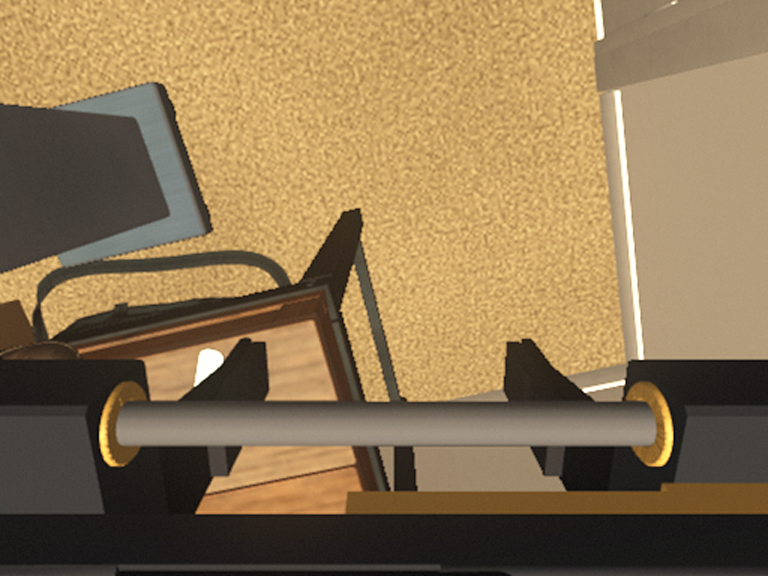

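The move was refused because each row needs all three keys. The wrist picture therefore shows only floor and cart from the start pose, with the fingers at about (240,400) and (530,400).

>>> arm_command([
  {"rot":[0,0,0],"slide":[0.048,-0.031,0],"grip":1},
  {"rot":[0,0,0],"slide":[0.048,-0.031,0],"grip":1},
  {"rot":[0,0,0],"slide":[0.048,-0.031,0],"grip":1},
  {"rot":[0,0,0],"slide":[0.048,-0.031,0],"grip":1},
  {"rot":[0,0,0],"slide":[0.048,-0.031,0],"grip":1},
  {"rot":[0,0,0],"slide":[0.048,-0.031,0],"grip":1},
  {"rot":[0,0,0],"slide":[0.048,-0.031,0],"grip":1},
  {"rot":[0,0,0],"slide":[0.03,-0.035,0],"grip":1},
], newtons=20)

```text
time: 2.15
ee_pos: [0.5098, 0.3551, 0.2224]
eef_rot: [0.115, 0.993, -0.0, 0.0]
ft_force: [-0.6, 0.8, -0.8]
width: 0.087
grip_force: 0.0
```

Run:
```python
from h import *
p=eyes.camera("wrist");save(p,"pics/w2.png");yaw()
for c in ("red","blue"): print(c,rect(p,c,.015))
```

```text
TCP [0.5141 0.3484 0.2226] tool yaw (x long) 166.4 w 0.087 q [ 0.118  0.993 -0.001  0.002]
red [(424.8, 273.4, 93.9, 65.6, -23.2, (136, 59, 67, 95)), (538.4, 98.6, 48.9, 34.8, -82.8, (39, 215, 47, 25))]
blue [(525.8, 360.9, 91.0, 61.2, -17.5, (238, 137, 57, 78)), (293.6, 153.4, 26.4, 11.8, 76.8, (2, 0, 27, 14))]
```

View pics/w2.png

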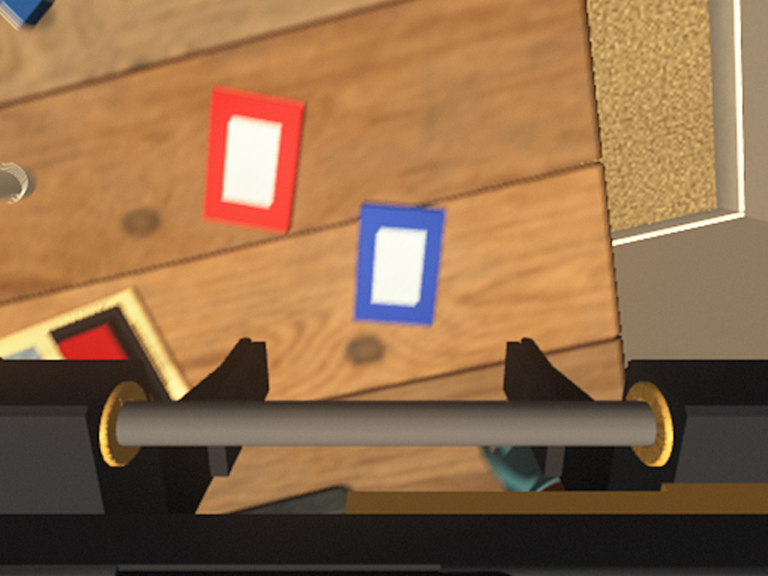

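The wrist picture shows the blue lid at (400,265) and the red lid at (255,160), both label up. They lie at (0.526, 0.361) and (0.425, 0.273), which agrees with the top camera. I take the blue lid first.

>>> arm_command([
  {"rot":[0,0,-4],"slide":[0.018,0.004,-0.02],"grip":1},
  {"rot":[0,0,0],"slide":[0,0,-0.03],"grip":1},
  {"rot":[0,0,0],"slide":[0,0,-0.04],"grip":1},
  {"rot":[0,0,0],"slide":[0,0,-0.04],"grip":1},
  {"rot":[0,0,0],"slide":[0,0,-0.03],"grip":1},
  {"rot":[0,0,0],"slide":[0,0,-0.02],"grip":1},
  {"rot":[0,0,0],"slide":[0,0,0],"grip":1},
  {"rot":[0,0,0],"slide":[0,0,0],"grip":1},
])

```text
time: 3.2
ee_pos: [0.5265, 0.3613, 0.0439]
eef_rot: [0.149, 0.989, 0.001, 0.001]
ft_force: [-0.4, 0.7, -0.3]
width: 0.0868
grip_force: 0.0
```

Run:
```python
from h import *
p=eyes.camera("wrist");save(p,"pics/w3.png");yaw()
for c in ("red","blue"): print(c,rect(p,c,.015))
```

```text
TCP [0.5266 0.3614 0.0442] tool yaw (x long) 162.9 w 0.0868 q [0.149 0.989 0.001 0.001]
red [(423.6, 277.4, 94.2, 68.5, -23.2, (0, 5, 125, 183))]
blue [(517.4, 365.6, 81.0, 64.2, -17.2, (207, 144, 107, 123))]
```

View pics/w3.png

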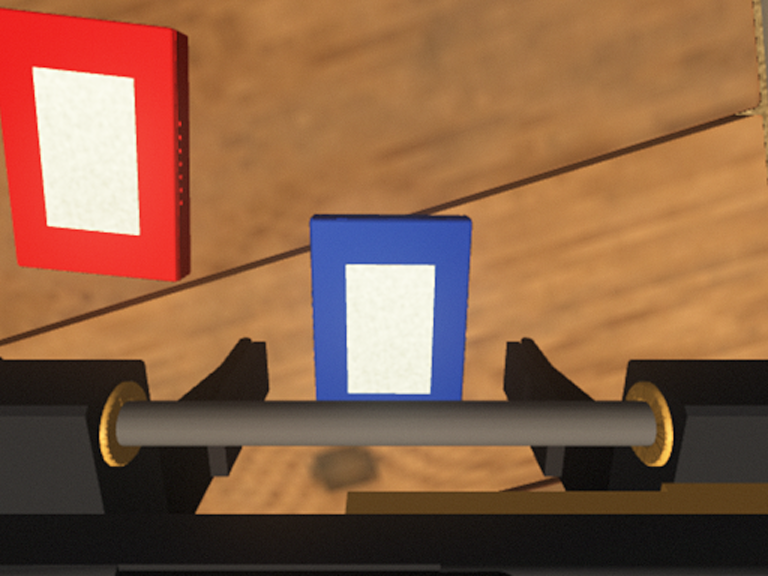

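The blue lid is centred between the fingers, with the lid at about x 390 and the fingers' midpoint at about 386. I go down and grip.

>>> arm_command([
  {"rot":[0,0,0],"slide":[0,0,-0.02],"grip":1},
  {"rot":[0,0,0],"slide":[0,0,-0.017],"grip":1},
  {"rot":[0,0,0],"slide":[0,0,0],"grip":1},
  {"rot":[0,0,0],"slide":[0,0,0],"grip":0.6},
  {"rot":[0,0,0],"slide":[0,0,0],"grip":0.6},
  {"rot":[0,0,0],"slide":[0,0,0],"grip":0.6},
  {"rot":[0,0,0],"slide":[0,0,0],"grip":0.6},
  {"rot":[0,0,0],"slide":[0,0,0],"grip":0.6},
], newtons=15)

```text
time: 4.25
ee_pos: [0.526, 0.3611, 0.0061]
eef_rot: [0.149, 0.989, 0.0, 0.0]
ft_force: [-0.9, -0.0, 4.1]
width: 0.0649
grip_force: 15.0
```

>>> arm_command([
  {"rot":[0,0,0],"slide":[0,0,0.05],"grip":0.6},
  {"rot":[0,0,4],"slide":[0.012,-0.04,0.02],"grip":0.6},
  {"rot":[0,0,4],"slide":[0.014,-0.05,0.02],"grip":0.6},
  {"rot":[0,0,4],"slide":[0.014,-0.05,0.02],"grip":0.6},
  {"rot":[0,0,4],"slide":[0.014,-0.05,0.02],"grip":0.6},
  {"rot":[0,0,4],"slide":[0.014,-0.05,0.02],"grip":0.6},
  {"rot":[0,0,4],"slide":[0.014,-0.05,0.02],"grip":0.6},
  {"rot":[0,0,0.5],"slide":[0.012,-0.041,0.02],"grip":0.6},
])

```text
time: 5.25
ee_pos: [0.6198, 0.0272, 0.1961]
eef_rot: [-0.064, 0.998, -0.0, -0.0]
ft_force: [-0.2, 0.5, -0.6]
width: 0.065
grip_force: 15.0
```

>>> arm_command([
  {"rot":[0,0,0],"slide":[0,0,0],"grip":0.6},
  {"rot":[0,0,0],"slide":[0,0,0],"grip":0.6},
  {"rot":[0,0,0],"slide":[0,0,0],"grip":0.6},
  {"rot":[0,0,0],"slide":[0,0,0],"grip":0.6},
  {"rot":[0,0,0],"slide":[0,0,0],"grip":0.6},
  {"rot":[0,0,0],"slide":[0,0,0],"grip":0.6},
  {"rot":[0,0,0],"slide":[0,0,0],"grip":0.6},
  {"rot":[0,0,0],"slide":[0,0,0],"grip":0.6},
])

```text
time: 6.25
ee_pos: [0.6198, 0.0297, 0.1956]
eef_rot: [-0.064, 0.998, 0.0, 0.0]
ft_force: [0.6, 0.3, -0.4]
width: 0.0648
grip_force: 15.0
```

Run:
```python
from h import *
p=eyes.camera("wrist");save(p,"pics/w4.png");yaw();pickle.dump(p,open("w4.pkl","wb"))
for c in ("red","blue"): print(c,rect(p,c,.025))
```

```text
TCP [0.6197 0.0297 0.1956] tool yaw (x long) 7.4 w 0.0649 q [-0.064  0.998  0.     0.   ]
red [(556.6, 108.8, 77.1, 47.4, 7.8, (319, 81, 51, 79)), (451.6, 242.0, 47.7, 37.5, 66.9, (474, 0, 38, 60))]
blue [(632.9, 13.3, 201.4, 175.1, 7.7, (149, 83, 175, 184)), (789.3, 51.2, 138.5, 36.8, -82.6, (199, 297, 116, 27))]
```

View pics/w4.png

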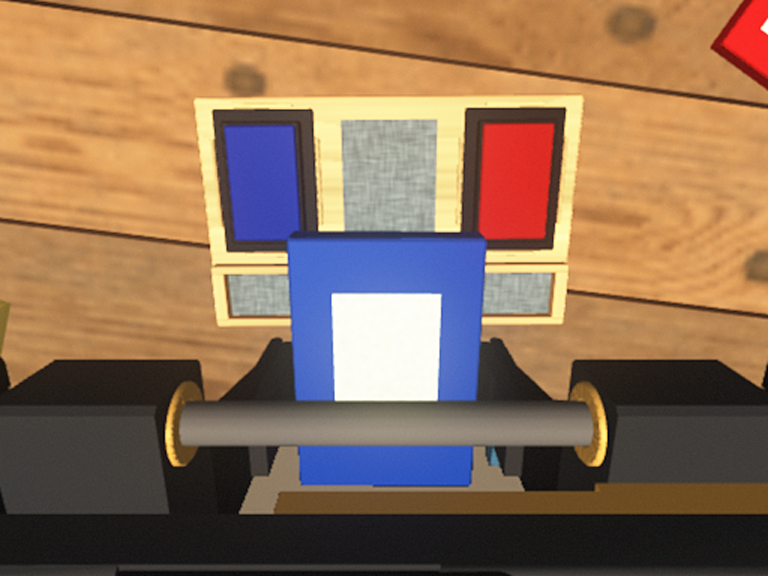

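The stand is seen clearly: blue felt at about (262,182), red felt at about (513,180), pockets along row 295. The lid in hand is square to the stand. Next I measure both pads and the held lid.

Run:
```python
from h import *
p=pickle.load(open("w4.pkl","rb"))
q=dict(p);im=np.array(p["pixels"]).copy();im[:,206:]=0;im[180:]=0;q["pixels"]=im
B=rect(q,"blue",.025)[0];R=rect(p,"red",.025)[0];print(B,R)
b,r=np.array(B[:2]),np.array(R[:2]);d=r-b;print("dist",np.linalg.norm(d),"yaw",np.degrees(np.arctan2(-d[0],d[1])))
f=lambda u,v,z:(ray(p,(u+.5)/1.5-.5,(v+.5)/1.5-.5,z)*1000).round(1)
print("lid top corners",[f(u,v,.2046) for u,v in [(288,237),(486,237)]], "bottom?",f(300,485,.2046),f(472,485,.2046))
# stand corners outer at z .01/.02
for u,v,z in [(195,98,.01),(583,96,.01),(218,325,.02),(565,322,.02)]: print(f(u,v,z))
for n,u,v in [("pockB",228,273),("pockB2",230,316),("pockR",552,271),("pockR2",549,315)]: print(n,f(u,v,.02))
```

```text
(589.8, -55.3, 97.1, 51.1, 8.5, (149, 83, 57, 97)) (556.6, 108.8, 77.1, 47.4, 7.8, (319, 81, 51, 79))
dist 167.42475922037335 yaw 11.437450104724823
lid top corners [array([574.8,  -7.8, 204.6]), array([566.7,  55. , 204.6])] bottom? [668.5   3.4 204.6] [660.2  67.4 204.6]
[ 530.2 -111.1   10. ]
[495.5 146.7  10. ]
[687.4 -87.7  20. ]
[651.8 168.1  20. ]
pockB [646.2 -81.8  20. ]
pockB2 [679.1 -79.1  20. ]
pockR [614.7 149.6  20. ]
pockR2 [648. 155.  20.]
```

Run:
```python
from h import *
p=pickle.load(open("w4.pkl","rb"))
f=lambda u,v,z:(ray(p,(u+.5)/1.5-.5,(v+.5)/1.5-.5,z)*1000)[:2]
q=dict(p);im=np.array(p["pixels"]).copy();im[:,204:]=0;im[165:]=0;q["pixels"]=im
print(rect(q,"blue",.025))
b=np.mean([f(*c,.025) for c in [(223,124),(296,123),(302,240),(229,242)]],0)
r=np.mean([f(*c,.025) for c in [(479,122),(555,121),(547,239),(478,241)]],0)
fb=np.mean([f(*c,.014) for c in [(213,111),(311,110),(317,247),(226,250)]],0)
fr=np.mean([f(*c,.014) for c in [(468,109),(564,108),(554,247),(461,247)]],0)
print(b,r,fb,fr)
t=np.radians(7.7);R=np.array([[np.cos(t),-np.sin(t)],[np.sin(t),np.cos(t)]])
s=np.mean([f(195,98,.01),f(583,96,.01)],0)+R@[82,0]; s2=np.mean([f(218,325,.02),f(565,322,.02)],0)-R@[82,0];print("stand",s,s2,"from pads",(b+r)/2+R@[25,0],(fb+fr)/2+R@[25,0])
S=(s+(b+r)/2+R@[25,0])/2
for n,o in [("padB",[-25,-85]),("padR",[-25,85]),("pkB",[56,-85]),("pkM",[56,0]),("pkR",[56,85])]: print(n,(S+R@o).round(1))
```

```text
[(581.9, -57.6, 80.9, 49.0, 8.5, (149, 83, 55, 82))]
[579.53250824 -59.38463579] [556.74809102 108.91762457] [579.02031328 -59.08555837] [555.99497841 109.4358022 ]
stand [594.11655668  28.80137309] [588.34539947  29.20254104] from pads [592.91487962  28.11614902] [592.28222584  28.52477655]
padB [580.1 -59.1]
padR [557.4 109.3]
pkB [660.4 -48.3]
pkM [649.  36.]
pkR [637.6 120.2]
```

Stand centre is about (0.593, 0.0285) with yaw 7.7°. That puts the blue pad at (0.5794, −0.059) and the red pad at (0.5566, 0.109). I move over the blue pad and go down to just above it.

>>> arm_command([
  {"rot":[0,0,0.3],"slide":[-0.013,-0.03,0],"grip":0.6},
  {"rot":[0,0,0],"slide":[-0.013,-0.03,-0.01],"grip":0.6},
  {"rot":[0,0,0],"slide":[-0.012,-0.0287,-0.03],"grip":0.6},
  {"rot":[0,0,0],"slide":[0,0,-0.04],"grip":0.6},
  {"rot":[0,0,0],"slide":[0,0,-0.04],"grip":0.6},
  {"rot":[0,0,0],"slide":[0,0,-0.032],"grip":0.6},
  {"rot":[0,0,0],"slide":[0,0,0],"grip":0.6},
  {"rot":[0,0,0],"slide":[0,0,0],"grip":0.6},
])

```text
time: 7.3
ee_pos: [0.5826, -0.0591, 0.045]
eef_rot: [-0.067, 0.998, -0.0, 0.001]
ft_force: [0.2, -0.1, -0.6]
width: 0.065
grip_force: 15.0
```

>>> arm_command([
  {"rot":[0,0,0],"slide":[0,0,-0.006],"grip":0.6},
  {"rot":[0,0,0],"slide":[0,0,-0.006],"grip":0.6},
  {"rot":[0,0,0],"slide":[0,0,-0.006],"grip":0.6},
  {"rot":[0,0,0],"slide":[0,0,-0.003],"grip":0.6},
  {"rot":[0,0,0],"slide":[0,0,0],"grip":0.6},
  {"rot":[0,0,0],"slide":[0,0,0],"grip":0.6},
  {"rot":[0,0,0],"slide":[0,0,0],"grip":0.6},
  {"rot":[0,0,0],"slide":[0,0,0],"grip":0.6},
])

```text
time: 8.3
ee_pos: [0.5818, -0.059, 0.0227]
eef_rot: [-0.067, 0.998, 0.0, 0.0]
ft_force: [-0.2, 0.3, -0.1]
width: 0.065
grip_force: 15.0
```

No contact force at 0.0227, so the lid already encloses the felt block. I lower the last 2.5 mm, release and retreat.

>>> arm_command([
  {"rot":[0,0,0],"slide":[0,0,-0.002],"grip":0.6},
  {"rot":[0,0,0],"slide":[0,0,-0.001],"grip":0.6},
  {"rot":[0,0,0],"slide":[0,0,0],"grip":0.6},
  {"rot":[0,0,0],"slide":[0,0,0],"grip":0.95},
  {"rot":[0,0,0],"slide":[0,0,0],"grip":0.95},
  {"rot":[0,0,0],"slide":[0,0,0],"grip":0.95},
  {"rot":[0,0,0],"slide":[0,0,0.04],"grip":0.95},
  {"rot":[0,0,0],"slide":[0,0,0.06],"grip":0.95},
])

```text
time: 9.3
ee_pos: [0.5804, -0.0588, 0.1191]
eef_rot: [-0.067, 0.998, 0.0, -0.002]
ft_force: [1.7, -0.1, 0.7]
width: 0.0825
grip_force: 0.0
```

>>> arm_command([
  {"rot":[0,0,-3.9],"slide":[-0.016,0.036,0.03],"grip":1},
  {"rot":[0,0,-3.9],"slide":[-0.02,0.042,0.02],"grip":1},
  {"rot":[0,0,-3.9],"slide":[-0.02,0.042,0],"grip":1},
  {"rot":[0,0,-3.9],"slide":[-0.02,0.042,0],"grip":1},
  {"rot":[0,0,-3.9],"slide":[-0.02,0.042,0],"grip":1},
  {"rot":[0,0,-3.9],"slide":[-0.02,0.042,0],"grip":1},
  {"rot":[0,0,-3.9],"slide":[-0.02,0.042,0],"grip":1},
  {"rot":[0,0,-3.6],"slide":[-0.021,0.044,0],"grip":1},
])

```text
time: 10.3
ee_pos: [0.4241, 0.2742, 0.1697]
eef_rot: [0.202, 0.979, 0.0, 0.0]
ft_force: [1.3, 0.5, 0.2]
width: 0.0871
grip_force: 0.0
```

>>> arm_command([
  {"rot":[0,0,0],"slide":[0,0,-0.02],"grip":1},
  {"rot":[0,0,0],"slide":[0,0,-0.02],"grip":1},
  {"rot":[0,0,0],"slide":[0,0,-0.02],"grip":1},
  {"rot":[0,0,0],"slide":[0,0,0],"grip":1},
  {"rot":[0,0,0],"slide":[0,0,0],"grip":1},
  {"rot":[0,0,0],"slide":[0,0,0],"grip":1},
  {"rot":[0,0,0],"slide":[0,0,0],"grip":1},
  {"rot":[0,0,0],"slide":[0,0,0],"grip":1},
])

```text
time: 11.3
ee_pos: [0.4249, 0.2731, 0.1098]
eef_rot: [0.201, 0.98, 0.0, 0.0]
ft_force: [0.1, 0.5, 0.4]
width: 0.0867
grip_force: 0.0
```

Run:
```python
from h import *
p=eyes.camera("wrist");save(p,"pics/w5.png");yaw()
for c in ("red","blue"): print(c,rect(p,c,.015))
```

```text
TCP [0.4248 0.2731 0.1098] tool yaw (x long) 156.8 w 0.0869 q [0.201 0.98  0.    0.   ]
red [(421.8, 275.2, 94.7, 64.8, -23.2, (218, 131, 81, 111))]
blue [(284.1, 156.9, 26.3, 18.6, -60.8, (24, 66, 39, 44))]
```

View pics/w5.png

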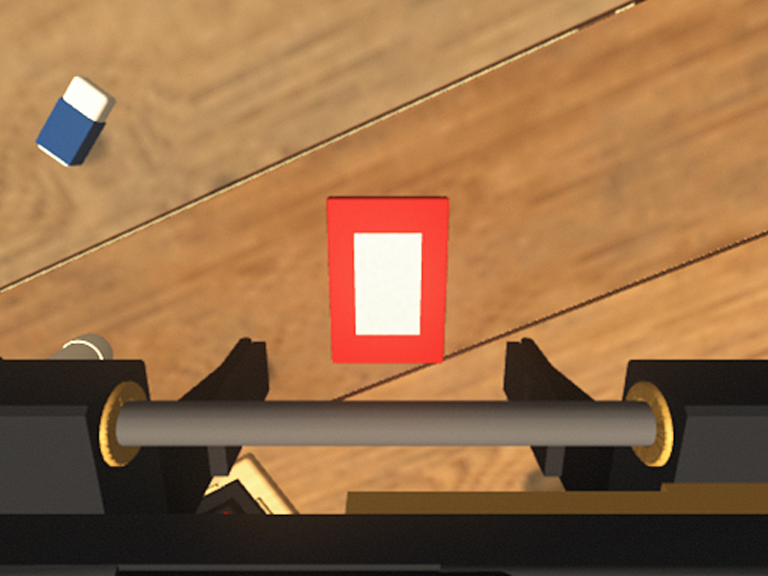

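The red lid is fully visible at (388,280), measuring 94.7 × 64.8 mm with its centre at (0.4218, 0.2752). I shift slightly, go down and grip.

>>> arm_command([
  {"rot":[0,0,0],"slide":[-0.003,0.002,-0.04],"grip":1},
  {"rot":[0,0,0],"slide":[0,0,-0.04],"grip":1},
  {"rot":[0,0,0],"slide":[0,0,-0.024],"grip":1},
  {"rot":[0,0,0],"slide":[0,0,0],"grip":1},
  {"rot":[0,0,0],"slide":[0,0,0],"grip":0.6},
  {"rot":[0,0,0],"slide":[0,0,0],"grip":0.6},
  {"rot":[0,0,0],"slide":[0,0,0],"grip":0.6},
  {"rot":[0,0,0],"slide":[0,0,0],"grip":0.6},
])

```text
time: 12.35
ee_pos: [0.4222, 0.2754, 0.0064]
eef_rot: [0.201, 0.98, 0.001, 0.0]
ft_force: [-1.6, -1.6, 6.1]
width: 0.0649
grip_force: 15.0
```

>>> arm_command([
  {"rot":[0,0,0],"slide":[0,0,0],"grip":0.6},
  {"rot":[0,0,0],"slide":[0,0,0.04],"grip":0.6},
  {"rot":[0,0,0],"slide":[0,0,0.05],"grip":0.6},
  {"rot":[0,0,6],"slide":[0.018,-0.02,0.04],"grip":0.6},
  {"rot":[0,0,6],"slide":[0.03,-0.036,0.02],"grip":0.6},
  {"rot":[0,0,6],"slide":[0.03,-0.036,0],"grip":0.6},
  {"rot":[0,0,6],"slide":[0.03,-0.036,0],"grip":0.6},
  {"rot":[0,0,6.9],"slide":[0.03,-0.038,0],"grip":0.6},
])

```text
time: 13.35
ee_pos: [0.5605, 0.108, 0.1557]
eef_rot: [-0.069, 0.998, 0.0, 0.0]
ft_force: [0.0, 0.6, -0.1]
width: 0.065
grip_force: 15.0
```

Run:
```python
from h import *
p=eyes.camera("wrist");save(p,"pics/w6.png");yaw();pickle.dump(p,open("w6.pkl","wb"))
print("blue",rect(p,"blue",.029))
z=sensors.read_state()["ee_pos"][2]+.009
m=hsvmask(p,"red");m[:140]=0;m[:,:180]=0;m[:,340:]=0
pts=cv2.findNonZero(m);w=np.array([ray(p,*q[0],z)[:2]*1000 for q in pts],np.float32);print("held red",cv2.minAreaRect(w))
```

```text
TCP [0.5637 0.1008 0.1557] tool yaw (x long) 8.0 w 0.0645 q [-0.07   0.998 -0.002  0.001]
blue [(581.5, -60.4, 90.7, 63.8, 7.8, (33, 131, 82, 96))]
held red ((555.044921875, 107.01717376708984), (104.7552490234375, 64.57585144042969), 7.920712471008301)
```

View pics/w6.png

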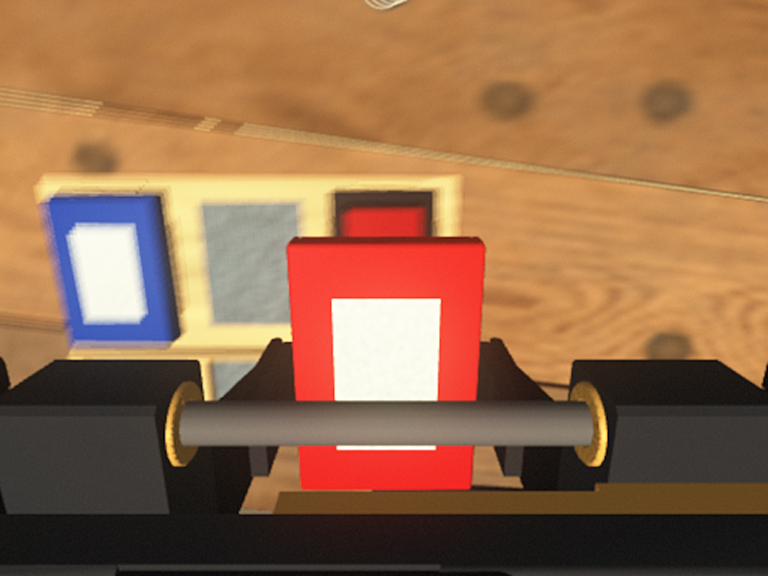

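The blue lid sits square on its pad at (110,265). The red lid is held square over the red pad, and the picture is blurred only by motion. I lower the red lid.

>>> arm_command([
  {"rot":[0,0,0],"slide":[-0.0015,0,-0.02],"grip":0.6},
  {"rot":[0,0,0],"slide":[0,0,-0.03],"grip":0.6},
  {"rot":[0,0,0],"slide":[0,0,-0.03],"grip":0.6},
  {"rot":[0,0,0],"slide":[0,0,-0.025],"grip":0.6},
  {"rot":[0,0,0],"slide":[0,0,0],"grip":0.6},
  {"rot":[0,0,0],"slide":[0,0,0],"grip":0.6},
  {"rot":[0,0,0],"slide":[0,0,0],"grip":0.6},
  {"rot":[0,0,0],"slide":[0,0,0],"grip":0.6},
])

```text
time: 14.4
ee_pos: [0.5587, 0.1092, 0.0514]
eef_rot: [-0.067, 0.998, 0.0, 0.001]
ft_force: [0.1, 0.1, -1.1]
width: 0.065
grip_force: 15.0
```

>>> arm_command([
  {"rot":[0,0,0],"slide":[0,0,-0.01],"grip":0.6},
  {"rot":[0,0,0],"slide":[0,0,-0.006],"grip":0.6},
  {"rot":[0,0,0],"slide":[0,0,-0.006],"grip":0.6},
  {"rot":[0,0,0],"slide":[0,0,-0.005],"grip":0.6},
  {"rot":[0,0,0],"slide":[0,0,0],"grip":0.6},
  {"rot":[0,0,0],"slide":[0,0,0],"grip":0.6},
  {"rot":[0,0,0],"slide":[0,0,0],"grip":0.6},
  {"rot":[0,0,0],"slide":[0,0,0],"grip":0.6},
])

```text
time: 15.4
ee_pos: [0.5584, 0.1091, 0.0238]
eef_rot: [-0.067, 0.998, 0.0, 0.0]
ft_force: [-0.4, 1.1, -0.7]
width: 0.065
grip_force: 15.0
```

>>> arm_command([
  {"rot":[0,0,0],"slide":[0,0,-0.0025],"grip":0.6},
  {"rot":[0,0,0],"slide":[0,0,-0.001],"grip":0.6},
  {"rot":[0,0,0],"slide":[0,0,0],"grip":0.6},
  {"rot":[0,0,0],"slide":[0,0,0],"grip":0.95},
  {"rot":[0,0,0],"slide":[0,0,0],"grip":0.95},
  {"rot":[0,0,0],"slide":[0,0,0],"grip":0.95},
  {"rot":[0,0,0],"slide":[0,0,0.05],"grip":0.95},
  {"rot":[0,0,0],"slide":[0,0,0.06],"grip":0.95},
])

```text
time: 16.4
ee_pos: [0.5573, 0.1088, 0.1304]
eef_rot: [-0.067, 0.998, -0.0, -0.001]
ft_force: [1.6, 0.2, -0.3]
width: 0.0825
grip_force: 0.0
```

>>> arm_command([
  {"rot":[0,0,-4],"slide":[-0.005,-0.05,0.03],"grip":0.8},
  {"rot":[0,0,-4],"slide":[-0.005,-0.055,0.015],"grip":0.8},
  {"rot":[0,0,-4],"slide":[-0.005,-0.056,0.01],"grip":0.8},
  {"rot":[0,0,-4],"slide":[-0.005,-0.056,0.01],"grip":0.8},
  {"rot":[0,0,-4],"slide":[-0.005,-0.056,0.01],"grip":0.8},
  {"rot":[0,0,-4],"slide":[-0.005,-0.056,0.005],"grip":0.8},
  {"rot":[0,0,-4],"slide":[-0.005,-0.056,0],"grip":0.8},
  {"rot":[0,0,-4],"slide":[-0.005,-0.055,0],"grip":0.8},
])

```text
time: 17.4
ee_pos: [0.518, -0.3327, 0.2103]
eef_rot: [0.212, 0.977, 0.0, 0.0]
ft_force: [0.7, 0.1, -0.0]
width: 0.0699
grip_force: 0.0
```

>>> arm_command([
  {"rot":[0,0,0],"slide":[0,0,0],"grip":0.8},
  {"rot":[0,0,0],"slide":[0,0,0],"grip":0.8},
  {"rot":[0,0,0],"slide":[0,0,0],"grip":0.8},
  {"rot":[0,0,0],"slide":[0,0,0],"grip":0.8},
  {"rot":[0,0,0],"slide":[0,0,0],"grip":0.8},
  {"rot":[0,0,0],"slide":[0,0,0],"grip":0.8},
  {"rot":[0,0,0],"slide":[0,0,0],"grip":0.8},
  {"rot":[0,0,0],"slide":[0,0,0],"grip":0.8},
])

```text
time: 18.4
ee_pos: [0.5182, -0.3309, 0.21]
eef_rot: [0.211, 0.978, 0.0, -0.0]
ft_force: [-0.1, -0.8, 0.2]
width: 0.0697
grip_force: 0.0
```

Run:
```python
from h import *
p=eyes.camera("wrist");save(p,"pics/w7.png");yaw();pickle.dump(p,open("w7.pkl","wb"))
for c in ("red","blue"): print(c,rect(p,c,.067))
for t in ("stamp_red","stamp_blue","date_stamp"): print(t,[(np.round(np.array(d["bbox"])*1.5).astype(int).tolist(),round(d["conf"],2)) for d in eyes.look_for(t,p)][:3])
q=eyes.camera("top")
for c in ("red","blue"): print(c,rect(q,c,.029))
```

```text
TCP [ 0.5182 -0.331   0.2101] tool yaw (x long) 155.7 w 0.0695 q [0.211 0.978 0.    0.   ]
red [(496.6, -391.1, 19.8, 19.3, 65.7, (182, 174, 21, 20))]
blue [(562.9, -111.1, 90.7, 34.5, -11.6, (472, 72, 40, 99)), (418.6, -269.7, 19.2, 18.5, 65.7, (263, 38, 23, 24))]
stamp_red [([256, 239, 342, 293], 0.82), ([294, 333, 347, 406], 0.71)]
stamp_blue [([368, 58, 451, 105], 0.78)]
date_stamp [([395, 295, 472, 371], 0.86)]
red [(557.8, 107.1, 93.5, 65.3, 8.3, (208, 151, 20, 28))]
blue [(579.4, -60.3, 93.7, 64.5, 7.5, (255, 146, 20, 28))]
```

View pics/w7.png

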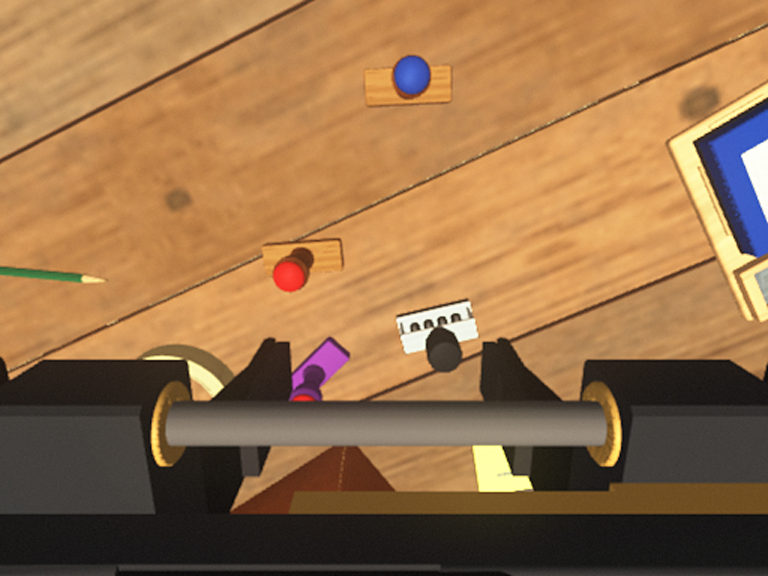

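From this view the wooden red stamp is the one at (290,275). The purple look-alike at (320,370) is not to be touched. The blue stamp is at (411,75) and the date stamp at (440,335). Both lids read within 2 mm of their pads. Next, the base directions.

Run:
```python
from h import *
p=pickle.load(open("w7.pkl","rb"))
f=lambda u,v,z:(ray(p,(u+.5)/1.5-.5,(v+.5)/1.5-.5,z)*1000)[:2]
def e(n,a,b,z):
    A,B=f(*a,z),f(*b,z);d=B-A;print(n,A.round(1),B.round(1),"len",np.linalg.norm(d).round(1),"stamp yaw",(np.degrees(np.arctan2(d[1],d[0]))-90).round(1))
e("red",(262,245),(341,239),.014);e("blue",(364,68),(451,66),.014);e("blue",(366,106),(452,103),.014)
e("date",(397,318),(470,300),.004);e("date",(405,354),(478,335),.036)
print("date knob",f(444,350,.074),"centre mid",(f(397,318,.009)+f(470,300,.009))/2)
im=np.array(p["pixels"])[185:260,160:340,::-1];cv2.imwrite("pics/c7.png",cv2.resize(im,None,fx=4,fy=4,interpolation=cv2.INTER_CUBIC))
```

```text
red [ 475.9 -414. ] [ 496.3 -357.9] len 59.7 stamp yaw -19.9
blue [ 396.6 -292.3] [ 419.8 -237.9] len 59.1 stamp yaw -23.1
blue [ 419.1 -301.3] [ 441.9 -246.1] len 59.7 stamp yaw -22.4
date [ 574.6 -346.5] [ 584.6 -287.1] len 60.2 stamp yaw -9.6
date [ 592.4 -348.6] [ 600.7 -292.7] len 56.5 stamp yaw -8.5
date knob [ 584.03560931 -318.03795687] centre mid [ 577.81174714 -316.55416114]
```

View pics/c7.png

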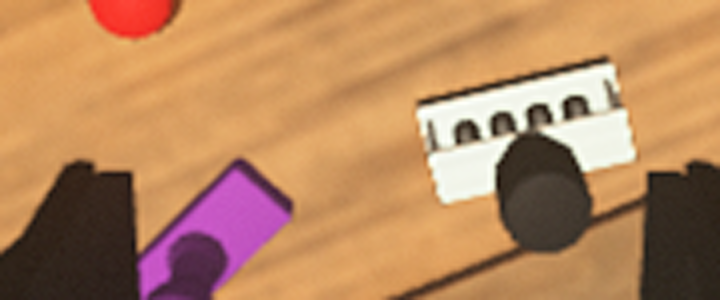

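The crop confirms the purple stamp at (210,230) is the look-alike. The date stamp stands at about (530,130) with its base turned about −11°. I take the wooden red stamp at (0.4966, −0.391), yaw −20°.

>>> arm_command([
  {"rot":[0,0,4],"slide":[-0.0216,-0.045,0],"grip":0.7},
  {"rot":[0,0,0],"slide":[0,-0.015,-0.02],"grip":0.7},
  {"rot":[0,0,0],"slide":[0,0,-0.03],"grip":0.7},
  {"rot":[0,0,0],"slide":[0,0,-0.04],"grip":0.7},
  {"rot":[0,0,0],"slide":[0,0,-0.04],"grip":0.7},
  {"rot":[0,0,0],"slide":[0,0,-0.03],"grip":0.7},
  {"rot":[0,0,0],"slide":[0,0,-0.01],"grip":0.7},
  {"rot":[0,0,0],"slide":[0,0,0],"grip":0.7},
])

```text
time: 19.65
ee_pos: [0.4966, -0.3908, 0.0399]
eef_rot: [0.176, 0.984, 0.0, -0.0]
ft_force: [0.2, -0.6, 0.5]
width: 0.061
grip_force: 0.0
```

>>> arm_command([
  {"rot":[0,0,0],"slide":[0,0,-0.001],"grip":0.7},
  {"rot":[0,0,0],"slide":[0,0,0],"grip":0.1},
  {"rot":[0,0,0],"slide":[0,0,0],"grip":0.1},
  {"rot":[0,0,0],"slide":[0,0,0],"grip":0.1},
  {"rot":[0,0,0],"slide":[0,0,0],"grip":0.1},
  {"rot":[0,0,0],"slide":[0,0,0],"grip":0.1},
  {"rot":[0,0,0],"slide":[0,0,0],"grip":0.1},
  {"rot":[0,0,0],"slide":[0,0,0],"grip":0.1},
], newtons=20)

```text
time: 20.65
ee_pos: [0.4966, -0.391, 0.0391]
eef_rot: [0.176, 0.984, -0.0, 0.0]
ft_force: [0.3, -0.7, -0.5]
width: 0.0232
grip_force: 20.0
```

>>> arm_command([
  {"rot":[0,0,0],"slide":[0,0,0.03],"grip":0.1},
  {"rot":[0,0,0],"slide":[0,0,0.04],"grip":0.1},
  {"rot":[0,0,0],"slide":[0,0,0.05],"grip":0.1},
  {"rot":[0,0,0],"slide":[0,0,0.04],"grip":0.1},
  {"rot":[0,0,0],"slide":[0,0,0],"grip":0.1},
  {"rot":[0,0,0],"slide":[0,0,0],"grip":0.1},
  {"rot":[0,0,0],"slide":[0,0,0],"grip":0.1},
  {"rot":[0,0,0],"slide":[0,0,0],"grip":0.1},
])

```text
time: 21.65
ee_pos: [0.4963, -0.3907, 0.198]
eef_rot: [0.176, 0.984, 0.0, -0.001]
ft_force: [0.6, -0.6, 0.0]
width: 0.023
grip_force: 20.0
```

Run:
```python
from h import *
p=eyes.camera("wrist");save(p,"pics/w8.png");yaw();pickle.dump(p,open("w8.pkl","wb"))
z=sensors.read_state()["ee_pos"][2]-.039;print("red",rect(p,"red",z+.067))
```

```text
TCP [ 0.4964 -0.3908  0.1983] tool yaw (x long) 159.7 w 0.0229 q [ 0.176  0.984  0.    -0.001]
red [(490.8, -388.7, 19.5, 8.7, 69.7, (236, 250, 43, 18))]
```

View pics/w8.png

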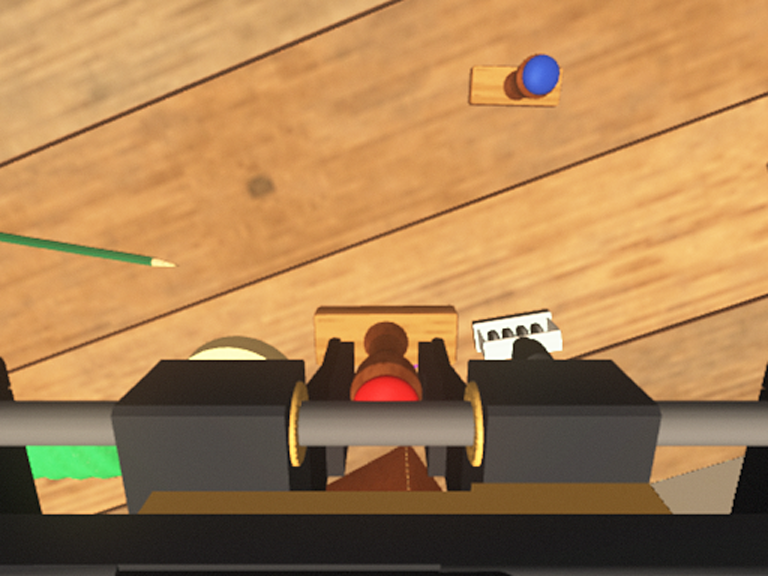

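Run:
```python
from h import *
p=pickle.load(open("w8.pkl","rb"))
f=lambda u,v,z:(ray(p,(u+.5)/1.5-.5,(v+.5)/1.5-.5,z)*1000)[:2]
z=.1983-.039;A,B=f(315,308,z+.014),f(458,307,z+.014);C,D=f(315,341,z),f(458,341,z)
t=np.radians(-20.3);R=np.array([[np.cos(t),-np.sin(t)],[np.sin(t),np.cos(t)]])
for q in (A,B): print((R.T@(q-[496.4,-390.8])).round(1))
# date: handle top centre circle and base edges, from w8
print("date edge",f(473,322,.009),f(549,311,.009))
```

```text
[-13.8 -28.8]
[-14.2  29.5]
date edge [ 570.71914128 -346.33909077] [ 582.38165755 -288.93130486]
```

>>> arm_command([
  {"rot":[0,0,3.5],"slide":[0.014,0.052,0],"grip":0.1},
  {"rot":[0,0,3.5],"slide":[0.014,0.052,0],"grip":0.1},
  {"rot":[0,0,3.5],"slide":[0.014,0.052,0],"grip":0.1},
  {"rot":[0,0,3.5],"slide":[0.014,0.052,0],"grip":0.1},
  {"rot":[0,0,3.5],"slide":[0.014,0.052,0],"grip":0.1},
  {"rot":[0,0,3.5],"slide":[0.014,0.052,0],"grip":0.1},
  {"rot":[0,0,3.5],"slide":[0.014,0.052,0],"grip":0.1},
  {"rot":[0,0,3.5],"slide":[0.014,0.052,0],"grip":0.1},
])

```text
time: 22.7
ee_pos: [0.6088, 0.0267, 0.1989]
eef_rot: [-0.068, 0.998, 0.0, -0.0]
ft_force: [0.3, 0.4, 0.7]
width: 0.0233
grip_force: 20.0
```

>>> arm_command([
  {"rot":[0,0,0],"slide":[0.0145,0.0475,0],"grip":0.1},
  {"rot":[0,0,0],"slide":[0.0145,0.0475,0],"grip":0.1},
  {"rot":[0,0,0],"slide":[0,0,-0.02],"grip":0.1},
  {"rot":[0,0,0],"slide":[0,0,-0.04],"grip":0.1},
  {"rot":[0,0,0],"slide":[0,0,-0.03],"grip":0.1},
  {"rot":[0,0,0],"slide":[0,0,-0.02],"grip":0.1},
  {"rot":[0,0,0],"slide":[0,0,0],"grip":0.1},
  {"rot":[0,0,0],"slide":[0,0,0],"grip":0.1},
])

```text
time: 23.7
ee_pos: [0.6385, 0.1201, 0.0904]
eef_rot: [-0.067, 0.998, 0.0, 0.001]
ft_force: [0.8, -0.2, -1.0]
width: 0.0229
grip_force: 20.0
```

Run:
```python
from h import *
p=eyes.camera("wrist");yaw();pickle.dump(p,open("w9.pkl","wb"))
im=np.array(p["pixels"])[60:320,80:430,::-1];cv2.imwrite("pics/c9.png",cv2.resize(im,None,fx=2.2,fy=2.2,interpolation=cv2.INTER_CUBIC))
```

```text
TCP [0.6386 0.1201 0.0906] tool yaw (x long) 7.7 w 0.0235 q [-0.067  0.998  0.     0.001]
```

View pics/c9.png

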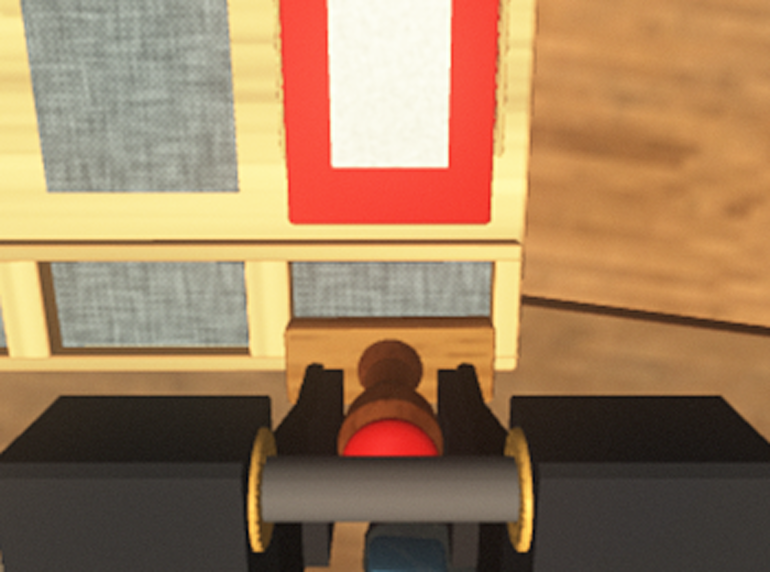

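The red stamp hangs upright just above its pocket: base at about (390,345), pocket opening 290–492 across. I check the alignment in numbers.

Run:
```python
from h import *
p=pickle.load(open("w9.pkl","rb"))
f=lambda u,v,z:(ray(p,80+(u+.5)/2.2-.5,60+(v+.5)/2.2-.5,z)*1000)[:2]
t=np.radians(7.7);R=np.array([[np.cos(t),-np.sin(t)],[np.sin(t),np.cos(t)]])
g=lambda *a:(R.T@(f(*a)-[638.6,120.1])).round(1)
print("pocket front rim L,R (rel tool)",g(290,263,.02),g(492,263,.02)," adj pocket back rim L,R",g(62,348,.02),g(248,348,.02),"front",g(52,262,.02),g(247,262,.02))
print("base top front L,R",g(287,322,.0656),g(493,322,.0656))
print("stand back edge",g(250,358,.02),g(515,370,.02),"lid back edge",g(291,222,.029),g(491,222,.029))
```

```text
pocket front rim L,R (rel tool) [-18.2 -33.9] [-18.2  34.3]  adj pocket back rim L,R [  12.5 -115. ] [ 12.5 -49.8] front [ -18.6 -114.2] [-18.6 -48.4]
base top front L,R [-13.2 -28.8] [-13.1  28.5]
stand back edge [ 16.3 -49.4] [20.9 44.1] lid back edge [-34.1 -31.7] [-34.1  32.1]
```

>>> arm_command([
  {"rot":[0,0,0],"slide":[0,0,-0.015],"grip":0.1},
  {"rot":[0,0,0],"slide":[0,0,-0.01],"grip":0.1},
  {"rot":[0,0,0],"slide":[0,0,-0.007],"grip":0.1},
  {"rot":[0,0,0],"slide":[0,0,-0.004],"grip":0.1},
  {"rot":[0,0,0],"slide":[0,0,-0.003],"grip":0.1},
  {"rot":[0,0,0],"slide":[0,0,0],"grip":0.1},
  {"rot":[0,0,0],"slide":[0,0,0],"grip":0.1},
  {"rot":[0,0,0],"slide":[0,0,0],"grip":0.1},
])

```text
time: 24.75
ee_pos: [0.6378, 0.1201, 0.0503]
eef_rot: [-0.067, 0.998, 0.0, 0.0]
ft_force: [0.2, -0.2, -0.3]
width: 0.0229
grip_force: 20.0
```

>>> arm_command([
  {"rot":[0,0,0],"slide":[0,0,-0.0015],"grip":0.1},
  {"rot":[0,0,0],"slide":[0,0,0],"grip":0.1},
  {"rot":[0,0,0],"slide":[0,0,0],"grip":0.6},
  {"rot":[0,0,0],"slide":[0,0,0],"grip":0.6},
  {"rot":[0,0,0],"slide":[0,0,0],"grip":0.6},
  {"rot":[0,0,0],"slide":[0,0,0.03],"grip":0.6},
  {"rot":[0,0,0],"slide":[0,0,0.05],"grip":0.6},
  {"rot":[0,0,0],"slide":[0,0,0.05],"grip":0.6},
])

```text
time: 25.75
ee_pos: [0.6373, 0.12, 0.1798]
eef_rot: [-0.067, 0.998, -0.0, -0.0]
ft_force: [0.4, 0.1, 0.2]
width: 0.0521
grip_force: 0.0
```

>>> arm_command([
  {"rot":[0,0,-3.8],"slide":[-0.027,-0.0487,0],"grip":0.7},
  {"rot":[0,0,-3.8],"slide":[-0.027,-0.0487,0],"grip":0.7},
  {"rot":[0,0,-3.8],"slide":[-0.027,-0.0487,0],"grip":0.7},
  {"rot":[0,0,-3.8],"slide":[-0.027,-0.0487,0],"grip":0.7},
  {"rot":[0,0,-3.8],"slide":[-0.027,-0.0487,0],"grip":0.7},
  {"rot":[0,0,-3.8],"slide":[-0.027,-0.0487,0],"grip":0.7},
  {"rot":[0,0,-3.8],"slide":[-0.027,-0.0487,0],"grip":0.7},
  {"rot":[0,0,-3.8],"slide":[-0.03,-0.0487,0],"grip":0.7},
])

```text
time: 26.75
ee_pos: [0.4177, -0.271, 0.1788]
eef_rot: [0.198, 0.98, 0.0, 0.0]
ft_force: [-0.3, -0.4, -1.3]
width: 0.0615
grip_force: 0.0
```

>>> arm_command([
  {"rot":[0,0,0],"slide":[0,0,-0.03],"grip":0.7},
  {"rot":[0,0,0],"slide":[0,0,-0.03],"grip":0.7},
  {"rot":[0,0,0],"slide":[0,0,-0.01],"grip":0.7},
  {"rot":[0,0,0],"slide":[0,0,0],"grip":0.7},
  {"rot":[0,0,0],"slide":[0,0,0],"grip":0.7},
  {"rot":[0,0,0],"slide":[0,0,0],"grip":0.7},
  {"rot":[0,0,0],"slide":[0,0,0],"grip":0.7},
  {"rot":[0,0,0],"slide":[0,0,0],"grip":0.7},
])

```text
time: 27.75
ee_pos: [0.4188, -0.2696, 0.1088]
eef_rot: [0.197, 0.98, 0.0, 0.0]
ft_force: [-1.6, 0.1, 0.2]
width: 0.0611
grip_force: 0.0
```

Run:
```python
from h import *
p=eyes.camera("wrist");save(p,"pics/w10.png");yaw()
print("blue",rect(p,"blue",.067))
q=eyes.camera("top");print("top red",rect(q,"red",.067))
print(proj(p,[.4186,-.2697,.067])*1.5)
```

```text
TCP [ 0.4187 -0.2696  0.1087] tool yaw (x long) 157.3 w 0.0608 q [0.197 0.98  0.    0.   ]
blue [(418.2, -269.4, 18.9, 18.7, 67.3, (243, 202, 29, 27)), (507.8, -119.5, 20.7, 12.1, 2.5, (494, 233, 18, 30))]
top red [(549.0, 102.5, 90.6, 63.9, 8.3, (208, 151, 20, 28))]
[385.22880956 323.6934299 ]
```

Near measurement agrees to within 0.5 mm. I go down and grip the blue stamp.

>>> arm_command([
  {"rot":[0,0,0],"slide":[0,0,-0.03],"grip":0.7},
  {"rot":[0,0,0],"slide":[0,0,-0.03],"grip":0.7},
  {"rot":[0,0,0],"slide":[0,0,-0.01],"grip":0.7},
  {"rot":[0,0,0],"slide":[0,0,0],"grip":0.7},
  {"rot":[0,0,0],"slide":[0,0,0],"grip":0.1},
  {"rot":[0,0,0],"slide":[0,0,0],"grip":0.1},
  {"rot":[0,0,0],"slide":[0,0,0],"grip":0.1},
  {"rot":[0,0,0],"slide":[0,0,0],"grip":0.1},
])

```text
time: 28.85
ee_pos: [0.4188, -0.2696, 0.0388]
eef_rot: [0.197, 0.98, 0.0, 0.0]
ft_force: [1.2, -0.4, 0.6]
width: 0.0288
grip_force: 0.0
```

>>> arm_command([
  {"rot":[0,0,0],"slide":[0,0,0],"grip":0.1},
  {"rot":[0,0,0],"slide":[0,0,0],"grip":0.1},
  {"rot":[0,0,0],"slide":[0,0,0.04],"grip":0.1},
  {"rot":[0,0,0],"slide":[0,0,0.04],"grip":0.1},
  {"rot":[0,0,0],"slide":[0,0,0.04],"grip":0.1},
  {"rot":[0,0,10],"slide":[0.034,0.03,0.02],"grip":0.1},
  {"rot":[0,0,10],"slide":[0.042,0.035,0],"grip":0.1},
  {"rot":[0,0,10],"slide":[0.042,0.035,0],"grip":0.1},
])

```text
time: 29.85
ee_pos: [0.5378, -0.1684, 0.1789]
eef_rot: [-0.066, 0.998, 0.0, 0.0]
ft_force: [0.8, -1.1, -0.2]
width: 0.0234
grip_force: 20.0
```

>>> arm_command([
  {"rot":[0,0,0.2],"slide":[0.041,0.04,0],"grip":0.1},
  {"rot":[0,0,0],"slide":[0.041,0.04,0],"grip":0.1},
  {"rot":[0,0,0],"slide":[0.042,0.0412,0],"grip":0.1},
  {"rot":[0,0,0],"slide":[0,0,-0.03],"grip":0.1},
  {"rot":[0,0,0],"slide":[0,0,-0.04],"grip":0.1},
  {"rot":[0,0,0],"slide":[0,0,-0.019],"grip":0.1},
  {"rot":[0,0,0],"slide":[0,0,0],"grip":0.1},
  {"rot":[0,0,0],"slide":[0,0,0],"grip":0.1},
])

```text
time: 30.85
ee_pos: [0.6615, -0.0486, 0.0913]
eef_rot: [-0.065, 0.998, -0.0, 0.001]
ft_force: [0.8, 0.1, -0.4]
width: 0.0228
grip_force: 20.0
```

Run:
```python
from h import *
p=eyes.camera("wrist");yaw();pickle.dump(p,open("w11.pkl","wb"))
im=np.array(p["pixels"])[60:320,80:430,::-1];cv2.imwrite("pics/c11.png",cv2.resize(im,None,fx=2.2,fy=2.2,interpolation=cv2.INTER_CUBIC))
```

```text
TCP [ 0.6617 -0.0486  0.0915] tool yaw (x long) 7.5 w 0.0229 q [-0.065  0.998 -0.     0.001]
```

View pics/c11.png

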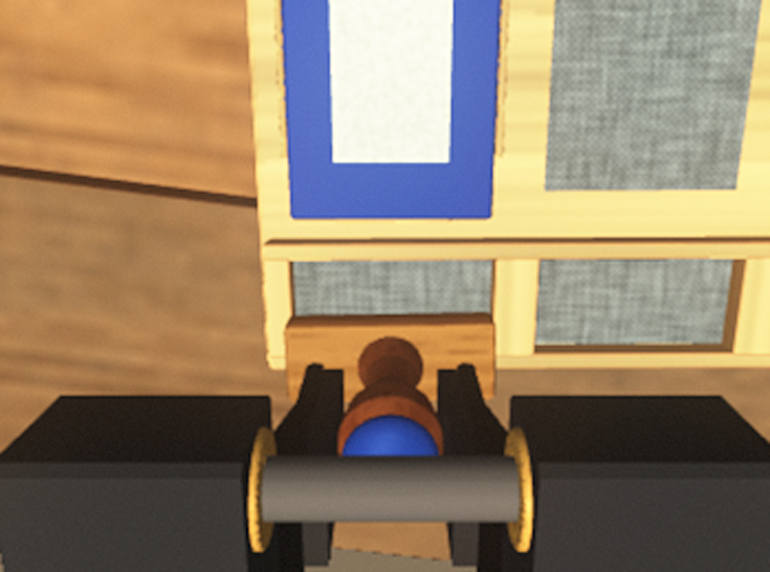

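This is the same good alignment as for the red stamp: base at (390,345), pocket 294–494. I lower and release.

>>> arm_command([
  {"rot":[0,0,0],"slide":[0,0,-0.015],"grip":0.1},
  {"rot":[0,0,0],"slide":[0,0,-0.01],"grip":0.1},
  {"rot":[0,0,0],"slide":[0,0,-0.008],"grip":0.1},
  {"rot":[0,0,0],"slide":[0,0,-0.004],"grip":0.1},
  {"rot":[0,0,0],"slide":[0,0,-0.003],"grip":0.1},
  {"rot":[0,0,0],"slide":[0,0,0],"grip":0.1},
  {"rot":[0,0,0],"slide":[0,0,0],"grip":0.1},
  {"rot":[0,0,0],"slide":[0,0,0],"grip":0.1},
])

```text
time: 31.9
ee_pos: [0.6608, -0.0483, 0.0499]
eef_rot: [-0.065, 0.998, 0.0, 0.0]
ft_force: [-0.1, -0.3, -1.1]
width: 0.0235
grip_force: 20.0
```

>>> arm_command([
  {"rot":[0,0,0],"slide":[0,0,-0.0015],"grip":0.1},
  {"rot":[0,0,0],"slide":[0,0,0],"grip":0.1},
  {"rot":[0,0,0],"slide":[0,0,0],"grip":0.6},
  {"rot":[0,0,0],"slide":[0,0,0],"grip":0.6},
  {"rot":[0,0,0],"slide":[0,0,0],"grip":0.6},
  {"rot":[0,0,0],"slide":[0,0,0.03],"grip":0.6},
  {"rot":[0,0,0],"slide":[0,0,0.05],"grip":0.6},
  {"rot":[0,0,0],"slide":[0,0,0.05],"grip":0.6},
])

```text
time: 32.9
ee_pos: [0.6603, -0.0484, 0.1793]
eef_rot: [-0.065, 0.998, 0.0, -0.0]
ft_force: [1.1, 0.5, -0.1]
width: 0.0522
grip_force: 0.0
```

>>> arm_command([
  {"rot":[0,0,-3.7],"slide":[-0.014,-0.054,0],"grip":0.8},
  {"rot":[0,0,-3.7],"slide":[-0.014,-0.054,0],"grip":0.8},
  {"rot":[0,0,-3.7],"slide":[-0.014,-0.054,0],"grip":0.8},
  {"rot":[0,0,-3.7],"slide":[-0.014,-0.054,0],"grip":0.8},
  {"rot":[0,0,-3.7],"slide":[-0.014,-0.054,0],"grip":0.8},
  {"rot":[0,0,0],"slide":[0,0,0],"grip":0.8},
  {"rot":[0,0,0],"slide":[0,0,0],"grip":0.8},
  {"rot":[0,0,0],"slide":[0,0,0],"grip":0.8},
])

```text
time: 33.9
ee_pos: [0.5915, -0.3165, 0.1779]
eef_rot: [0.095, 0.996, 0.001, 0.0]
ft_force: [-0.8, -0.1, 0.2]
width: 0.0695
grip_force: 0.0
```

Run:
```python
from h import *
p=eyes.camera("wrist");yaw();pickle.dump(p,open("w12.pkl","wb"))
im=np.array(p["pixels"])[120:320,150:380,::-1];cv2.imwrite("pics/c12.png",cv2.resize(im,None,fx=3,fy=3,interpolation=cv2.INTER_CUBIC))
q=eyes.camera("top");pickle.dump(q,open("top2.pkl","wb"))
```

```text
TCP [ 0.5914 -0.3167  0.178 ] tool yaw (x long) 169.1 w 0.0697 q [0.095 0.996 0.    0.   ]
```

View pics/c12.png

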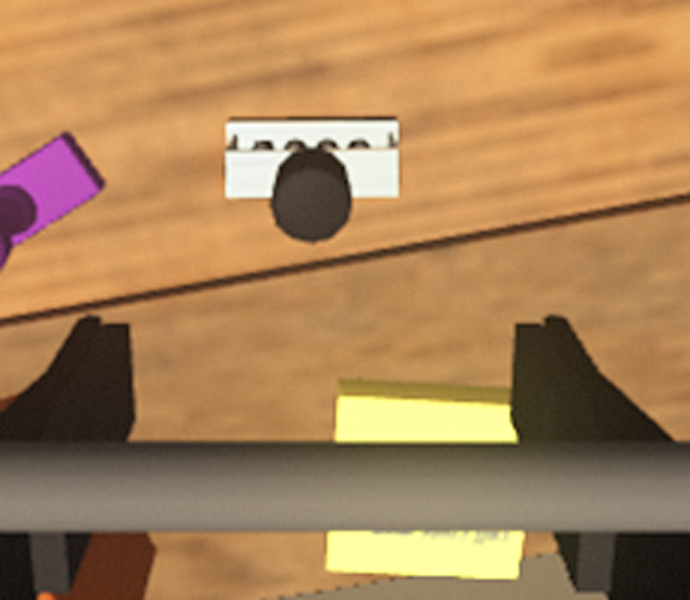

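The date stamp is square to the tool. Its handle top is at (312,201), and the purple stamp stays clear to the left.

Run:
```python
from h import *
p=pickle.load(open("w12.pkl","rb"))
f=lambda u,v,z:(ray(p,150+(u+.5)/3-.5,120+(v+.5)/3-.5,z)*1000)[:2].round(1)
print("handle top",f(312,201,.073),"base front edge",f(226,119,.009),f(398,119,.009),"frame back top",f(226,197,.036),f(399,197,.036))
```

```text
handle top [ 588.3 -318.9] base front edge [ 571.4 -346.5] [ 582.7 -288. ] frame back top [ 591.9 -348.5] [ 602.6 -293.1]
```

>>> arm_command([
  {"rot":[0,0,0],"slide":[-0.0015,-0.0005,-0.03],"grip":0.7},
  {"rot":[0,0,0],"slide":[0,0,-0.04],"grip":0.7},
  {"rot":[0,0,0],"slide":[0,0,-0.04],"grip":0.7},
  {"rot":[0,0,0],"slide":[0,0,-0.02],"grip":0.7},
  {"rot":[0,0,0],"slide":[0,0,-0.006],"grip":0.7},
  {"rot":[0,0,0],"slide":[0,0,0],"grip":0.7},
  {"rot":[0,0,0],"slide":[0,0,0],"grip":0.1},
  {"rot":[0,0,0],"slide":[0,0,0],"grip":0.1},
], newtons=25)

```text
time: 35.0
ee_pos: [0.5897, -0.3192, 0.0432]
eef_rot: [0.096, 0.995, -0.0, 0.001]
ft_force: [-0.4, 0.1, 0.4]
width: 0.0481
grip_force: 0.0
```

>>> arm_command([
  {"rot":[0,0,0],"slide":[0,0,0],"grip":0.1},
  {"rot":[0,0,0],"slide":[0,0,0],"grip":0.1},
  {"rot":[0,0,0],"slide":[0,0,0],"grip":0.1},
  {"rot":[0,0,0],"slide":[0,0,0],"grip":0.1},
  {"rot":[0,0,0],"slide":[0,0,0.04],"grip":0.1},
  {"rot":[0,0,0],"slide":[0,0,0.04],"grip":0.1},
  {"rot":[0,0,0],"slide":[0,0,0.04],"grip":0.1},
  {"rot":[0,0,0],"slide":[0,0,0.04],"grip":0.1},
])

```text
time: 36.0
ee_pos: [0.5889, -0.3187, 0.2032]
eef_rot: [0.096, 0.995, 0.0, -0.0]
ft_force: [-0.7, 0.1, -1.1]
width: 0.0232
grip_force: 25.0
```

>>> arm_command([
  {"rot":[0,0,2.7],"slide":[0.0086,0.0507,0],"grip":0.1},
  {"rot":[0,0,2.7],"slide":[0.0086,0.0507,0],"grip":0.1},
  {"rot":[0,0,2.7],"slide":[0.0086,0.0507,0],"grip":0.1},
  {"rot":[0,0,2.7],"slide":[0.0086,0.0507,0],"grip":0.1},
  {"rot":[0,0,2.7],"slide":[0.0086,0.0507,0],"grip":0.1},
  {"rot":[0,0,2.7],"slide":[0.0086,0.0507,0],"grip":0.1},
  {"rot":[0,0,2.4],"slide":[0.0087,0.0505,0],"grip":0.1},
  {"rot":[0,0,0],"slide":[0,0,0],"grip":0.1},
])

```text
time: 37.0
ee_pos: [0.6493, 0.0421, 0.2013]
eef_rot: [-0.07, 0.998, 0.001, -0.001]
ft_force: [-0.6, 0.1, -0.6]
width: 0.0234
grip_force: 25.0
```

>>> arm_command([
  {"rot":[0,0,0],"slide":[0,0,-0.03],"grip":0.1},
  {"rot":[0,0,0],"slide":[0,0,-0.04],"grip":0.1},
  {"rot":[0,0,0],"slide":[0,0,-0.03],"grip":0.1},
  {"rot":[0,0,0],"slide":[0,0,-0.009],"grip":0.1},
  {"rot":[0,0,0],"slide":[0,0,0],"grip":0.1},
  {"rot":[0,0,0],"slide":[0,0,0],"grip":0.1},
  {"rot":[0,0,0],"slide":[0,0,0],"grip":0.1},
  {"rot":[0,0,0],"slide":[0,0,0],"grip":0.1},
])

```text
time: 38.0
ee_pos: [0.6498, 0.0359, 0.0938]
eef_rot: [-0.066, 0.998, 0.0, 0.0]
ft_force: [-0.0, -0.3, -0.5]
width: 0.0229
grip_force: 25.0
```

Run:
```python
from h import *
p=eyes.camera("wrist");yaw();pickle.dump(p,open("w13.pkl","wb"))
im=np.array(p["pixels"])[60:320,80:430,::-1];cv2.imwrite("pics/c13.png",cv2.resize(im,None,fx=2.2,fy=2.2,interpolation=cv2.INTER_CUBIC))
```

```text
TCP [0.6496 0.0359 0.0936] tool yaw (x long) 7.6 w 0.0233 q [-0.066  0.998  0.     0.   ]
```

View pics/c13.png

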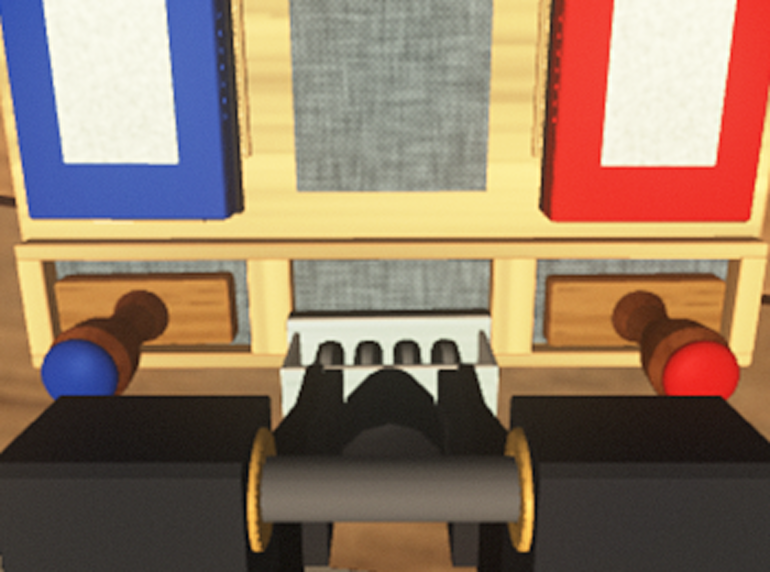

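Both stamps sit flat in their pockets at (145,310) and (635,310), and the date stamp is square over the middle pocket. I lower it.

>>> arm_command([
  {"rot":[0,0,0],"slide":[0,0,-0.015],"grip":0.1},
  {"rot":[0,0,0],"slide":[0,0,-0.01],"grip":0.1},
  {"rot":[0,0,0],"slide":[0,0,-0.008],"grip":0.1},
  {"rot":[0,0,0],"slide":[0,0,-0.004],"grip":0.1},
  {"rot":[0,0,0],"slide":[0,0,-0.002],"grip":0.1},
  {"rot":[0,0,0],"slide":[0,0,0],"grip":0.1},
  {"rot":[0,0,0],"slide":[0,0,0],"grip":0.1},
  {"rot":[0,0,0],"slide":[0,0,0],"grip":0.1},
])

```text
time: 39.05
ee_pos: [0.6496, 0.0359, 0.0544]
eef_rot: [-0.066, 0.998, 0.0, 0.0]
ft_force: [-0.5, 0.1, -0.2]
width: 0.0232
grip_force: 25.0
```

>>> arm_command([
  {"rot":[0,0,0],"slide":[0,0,-0.0015],"grip":0.1},
  {"rot":[0,0,0],"slide":[0,0,0],"grip":0.1},
  {"rot":[0,0,0],"slide":[0,0,0],"grip":0.6},
  {"rot":[0,0,0],"slide":[0,0,0],"grip":0.6},
  {"rot":[0,0,0],"slide":[0,0,0],"grip":0.6},
  {"rot":[0,0,0],"slide":[0,0,0.03],"grip":0.6},
  {"rot":[0,0,0],"slide":[0,0,0.05],"grip":0.6},
  {"rot":[0,0,0],"slide":[0,0,0.06],"grip":0.6},
])

```text
time: 40.05
ee_pos: [0.6488, 0.0358, 0.1933]
eef_rot: [-0.066, 0.998, -0.0, -0.001]
ft_force: [1.1, 0.9, 0.3]
width: 0.0519
grip_force: 0.0
```

>>> arm_command([
  {"rot":[0,0,0],"slide":[0,0,0.04],"grip":0.6},
  {"rot":[0,0,0],"slide":[0.03,0,0.02],"grip":0.6},
  {"rot":[0,0,0],"slide":[0.03,0,0],"grip":0.6},
  {"rot":[0,0,0],"slide":[0,0,0],"grip":0.6},
  {"rot":[0,0,0],"slide":[0,0,0],"grip":0.6},
  {"rot":[0,0,0],"slide":[0,0,0],"grip":0.6},
  {"rot":[0,0,0],"slide":[0,0,0],"grip":0.6},
  {"rot":[0,0,0],"slide":[0,0,0],"grip":0.6},
])

```text
time: 41.05
ee_pos: [0.7092, 0.0359, 0.2528]
eef_rot: [-0.066, 0.998, 0.0, 0.0]
ft_force: [0.3, -0.1, 0.2]
width: 0.0524
grip_force: 0.0
```

Run:
```python
from h import *
p=eyes.camera("wrist");yaw();pickle.dump(p,open("w14.pkl","wb"))
im=np.array(p["pixels"])[:290,80:430,::-1];cv2.imwrite("pics/c14.png",cv2.resize(im,None,fx=2,fy=2,interpolation=cv2.INTER_CUBIC))
for c in ("red","blue"): print(c,rect(p,c,.029))
```

```text
TCP [0.7093 0.0359 0.2528] tool yaw (x long) 7.6 w 0.0523 q [-0.066  0.998  0.     0.   ]
red [(564.6, 108.0, 81.3, 66.5, 7.6, (309, 0, 65, 82)), (639.2, 132.8, 22.9, 22.1, 11.7, (338, 104, 20, 21))]
blue [(586.6, -57.7, 81.3, 64.2, 7.6, (155, 0, 63, 82)), (664.7, -59.3, 21.1, 20.4, -82.4, (172, 105, 19, 19))]
```

View pics/c14.png

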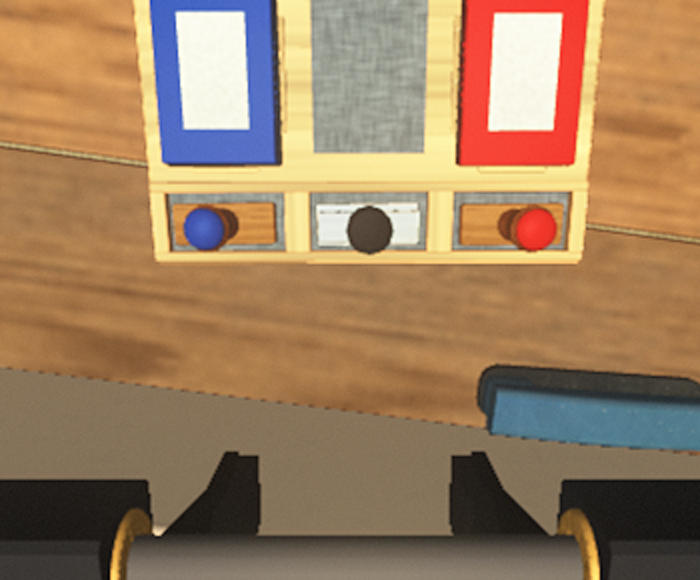

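Everything is in place: lids at (220,80) and (525,80), stamps seated at (225,225), (370,225) and (515,225), and the gripper is clear. I hand in.

```bash
python3 -c "
from bench import order
print(order.close_job())"
```

```text
the job is handed in; nothing more can be done
None
```

I handed the job in at about 41 s: both lids are on the pads of their own colour, both dotted stamps stand in the pockets behind them, the date stamp is in the middle pocket, and I left the glue stick, tape measure and purple look-alike alone.

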